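Put the pill box away in the lidded bedside dish

ROBOT

A 6-joint arm with a two-finger parallel gripper is mounted at the origin on the work surface. World frame = base frame: x ahead of the robot, y to its left, z up, the work surface at z = 0. Lengths are in m, angles in rad, forces in N, time in s.
With the tool pointing down it reaches from about 0.275 to 0.825 m from the base axis. Payload 4.9 kg.
Tool frame: the origin (TCP) lies at the very end of the fingers, on their centre line; the grasp point (between the pads) lies pinch_z behind it (pinch_z is the distance from the TCP to the grasp point, in m); z points along the fingers, y is the line along which they close (so a half turn about z gives the same grasp; the last joint's range is limited). The gripper opens to 85 mm and grips with 20 to 120 N. Pads are 22 mm wide; open, the fingers measure 114 mm over their backs; the gripper's body (76 mm by 85 mm) begins 54 mm behind the grasp point. The pads swing forward as they close: fully open they stand 13 mm farther back than shut.
Start: joints at [-1.319, 0.326, -0.193, 1.052, 0, 1.437], TCP at [0.207, -0.51, 0.209] pointing down, gripper open.
Joint ranges: [-2.65, 2.65], [-0.97, 1.79], [-1.3, 1.35], [-1.93, 2.1], [-1.47, 1.37], [-3.14, 3.14]. Speed limits (rad/s): [2.57, 2.57, 3.14, 3.14, 3.14, 3.14].

INTERFACE

Orientations are given as a rotation vector (axis times angle).
In Python, from bench import * gives the robot as it stands.
- The arm moves only by the tool arm_command, never from a script. Its argument "steps" is a list of rows, each a list of 4 numbers: the shift along the tool's x, y, z in cm, then the turn about the tool's z in rad. In form: [[dx, dy, dz, twist], ...]. A call has 1 to 20 rows; each row is the pose to reach, as a shift and turn from the pose commanded when the call began, along the tool's axes at that moment; what a row does not reach only later rows make up. A row lasts 1/8 s, in which the tool goes at most 62.5 mm and 10.7 degrees, less where a joint would pass 70% of its speed; a pose out of reach is approached as far as the arm can. A call with a gripper value outside its range is refused whole. "grip" is the closure, from 0 (fully open) to 1 (shut), set as the call begins (left out, the last holds). The fingers move at their own pace and stop on an object; the grip force is fixed at half the most. Time passes only in rows, so rows that repeat a pose let the fingers close. It gives the time, the measured TCP pose, the force, the opening and the grip force at its end, in the units of the state.
- state(): the state, without advancing time (a new reading comes with each control period).
- grab_frame(name): name is "side" or "top" or "wrist"; returns a dict with "color" (420x560x3 uint8, blue, green, red), "K" (3x3 intrinsics, pixels), "D" ([k1, k2, p1, p2, k3] as OpenCV has them; the pictures are not rectified), "rvec" (rotation vector, rad) and "tvec" (3), from world to camera coordinates, as OpenCV has them. Camera axes: x right, y down, z forward; pixel columns grow to the right and rows downward; lengths in m; the calibration is good to about 2 mm. A picture is of the moment at which its call begins. There is no depth.
- finish_job(): hands the job in; it is judged then, once.
The state is a dict: "time": time; "q": joint angles; "joint_vel": joint speeds; "joint_torque": joint torques, N m; "tcp_pos": TCP position; "tool_rot": TCP orientation; "wrist_force": force on the tool from outside, world axes, zero at the start; "wrist_torque": the same for the moment, N m; "width": finger opening in m; "grasp_force": force on a finger pad.
Only numpy, scipy, OpenCV 4.12 (cv2) and the standard library are available. Lean on these libraries where they do the work, as an engineer would, in place of code of your own. Each camera call takes 0.05 s, during which the arm holds its last target. There are 200 camera calls.

TASK

Put the square pill box away in the covered dish: first lift off the dish's loose knobbed lid and set it down flat, knob up, about the middle of the square cork mat, then lay the pill box flat on the bottom of the dish and leave the dish open. Set both down gently rather than dropping them, and leave the dish, the mug, the bell and the denture brush standing or lying where they are.

Things in the scene. Friction and masses are not known exactly. Their poses are not given: they have to be found in the camera images.
- lid: Loose round white ceramic lid, 0.3 kg. Origin: centre of its underside, z up. From the origin up: locating disc 148 mm across, 0-6 mm (drops inside the dish rim, 5 mm play); plate 176 mm across, 6-14 mm; round knob 14-54 mm: neck 26 mm across, grip 36 mm across at 29-48 mm, its centre 38 mm above the origin. Seated, its origin is 52 mm above the dish's.
- dish: Round open white ceramic dish, loose on the table, about 0.9 kg, 170 mm outside diameter, 58 mm high, walls 6 mm, inside 158 mm across at the rim and about 148 mm at the bottom, inner floor 6 mm above its origin. Origin: centre of its underside. z up. It starts covered by the lid.
- mat: Square cork mat, 180 x 180 mm, 4 mm thick, fixed to the table; origin at the centre of its underside, x and y along its sides.
- pill_box: Square blue plastic pill box, 60 x 60 mm, 28 mm high, about 0.08 kg, with four flaps on top that do not open. Origin: centre of its underside; x and y along its sides, z up.
- mug: Bystander: yellow ceramic mug, 82 mm across, 92 mm high, handle at its +y side; origin at the centre of its underside.
- bell: Bystander: chrome table bell on a dark base, 84 mm across, 59 mm high; origin at the centre of its underside.
- brush: Bystander: grey plastic denture brush lying down, 173 mm long along its x, about 20 mm wide, 24 mm high at the bristles; origin near its middle, at table height.
- light_holder: Bystander, fixed: spring clip holder gripping a white reading light, base 90 x 80 mm, gooseneck and lamp head up to 191 mm high, the head reaching 95 mm to its -x; origin at the centre of its underside.
Things that resemble listed ones, but are neither listed nor needed, are in the scene too. Of the things like the pill_box, leave any that is black or orange; of the rest the smaller one is meant.

How it is judged:
By the outcome, as a careful person would: the job done as asked, in the order asked, and still so for the second after the job is handed in, with the robot touching nothing.
It also fails if it takes over 59 s, if anything falls off the work surface, if the arm or the gripper's body presses on something with over 40 N, if the wrist force passes 120 N, or if a joint passes its speed limit or range.

## Working session

There is one attempt and no reset: what is moved stays moved. The work goes in short steps, Python scripts to look and compute and a tool call to move; the robot and the scene stay as the last step left them, time stands still between calls to the robot, and variables do not carry over. Pictures are saved under pics/ and viewed, at most 10 in all, crops included, and the job is handed in when it is done.

Besides the shell and the picture viewer there is one more tool, called after ">>>" as name([rows], argument=value, ...), one row to a line, values as JSON. arm_command: Moves the arm, as the interface text tells. Its arguments: {"type":"object","properties":{"steps":{"type":"array","items":{"type":"array","items":{"type":"number"}}},"grip":{"type":"number"}},"required":["steps"]}

```bash
mkdir -p pics
cat > h.py <<'E'
from bench import *
import numpy as np, cv2
def snap(n,f):
    g=grab_frame(n); cv2.imwrite('pics/'+f+'.png',g['color']); np.save('pics/'+f+'.npy',g,allow_pickle=True); return g
def load(f): return np.load('pics/'+f+'.npy',allow_pickle=True).item()
def at(g,px,z):
    px=np.array(px,float).reshape(-1,1,2); u=cv2.undistortPoints(px,g['K'],g['D']).reshape(-1,2)
    R=cv2.Rodrigues(np.array(g['rvec'],float))[0]; t=np.array(g['tvec'],float).ravel()
    c=-R.T@t; d=np.c_[u,np.ones(len(u))]@R
    return c+d*((z-c[2])/d[:,2])[:,None]
def proj(g,p): return cv2.projectPoints(np.array(p,float).reshape(-1,3),np.array(g['rvec'],float),np.array(g['tvec'],float),g['K'],g['D'])[0].reshape(-1,2)
E
python3 - <<'E'
from h import *
a=snap('top','t0');b=snap('side','s0')
cv2.imwrite('pics/t0b.png',cv2.resize(a['color'],(800,600)))
s=state();print({k:np.round(v,3) for k,v in s.items()})
try: print(pinch_z)
except Exception as e: print(e)
for g in(a,b):
    R=cv2.Rodrigues(np.array(g['rvec'],float))[0];print(-R.T@np.ravel(g['tvec']))
E
```

```text
{'time': np.float64(0.1), 'q': array([-1.319,  0.327, -0.193,  1.052, -0.   ,  1.437]), 'joint_vel': array([ 0.001, -0.002,  0.004, -0.002,  0.   , -0.   ]), 'joint_torque': array([ 1.0000e-03, -4.4424e+01,  2.6304e+01,  8.0000e-03, -0.0000e+00,
       -0.0000e+00]), 'tcp_pos': array([ 0.207, -0.509,  0.209]), 'tool_rot': array([-3.082, -0.602,  0.   ]), 'wrist_force': array([-0.119, -0.263, -0.936]), 'wrist_torque': array([ 0.011, -0.013, -0.045]), 'grasp_force': np.float64(0.0), 'width': np.float64(0.085)}
0.0187
[ 0.3450209  -0.02256775  1.08845399]
[0.12156852 0.85003929 1.03221988]
```

View pics/t0b.png

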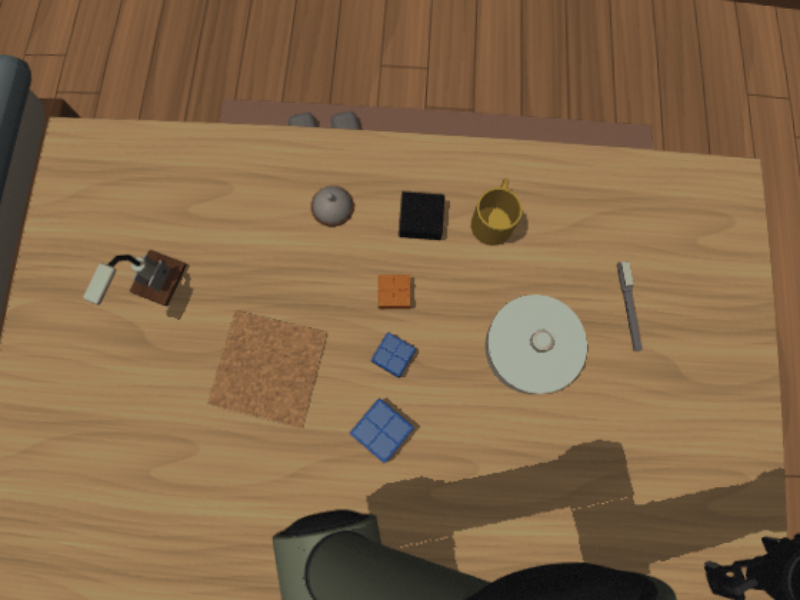

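View pics/s0.png

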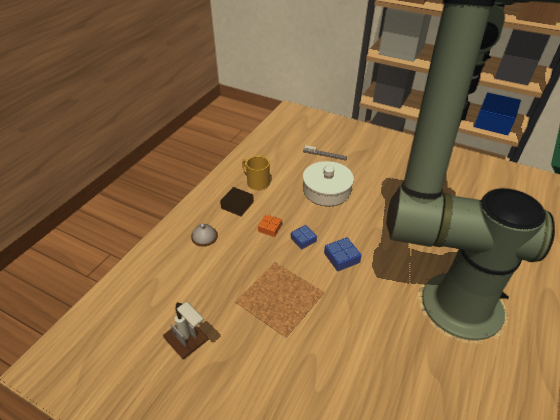

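The top view (800x600 scale) shows these box-like things:
- black box (422,215)
- orange box (395,291)
- small blue box (394,354)
- large blue box (382,430)

By the description it is the small blue one. The lid's knob is at (542,341) and the mat is at about (268,368). One close crop will check the choice.

Run:
```python
from h import *
a=load('t0');c=a['color'][190:340,220:420]
cv2.imwrite('pics/c0.png',cv2.resize(c,(800,600),interpolation=cv2.INTER_CUBIC))
k=.7
m=at(a,np.array([[237,311],[327,331],[303,426],[209,403]])*k,.004);print('mat',m,m.mean(0),np.linalg.norm(np.diff(m,axis=0),axis=1))
hsv=cv2.cvtColor(a['color'],cv2.COLOR_BGR2HSV)
mk=cv2.inRange(hsv,(100,80,40),(125,255,255))
mk=cv2.morphologyEx(mk,cv2.MORPH_CLOSE,np.ones((5,5)))
for q in cv2.findContours(mk,0,2)[0]:
    if cv2.contourArea(q)>300:
        r=cv2.minAreaRect(q);p=at(a,cv2.boxPoints(r),.028);print('blue',r,p.round(4).tolist(),p.mean(0),np.linalg.norm(np.diff(p,axis=0),axis=1))
w=cv2.inRange(hsv,(0,0,130),(180,70,255))[190:290,330:420]
for q in cv2.findContours(w,0,2)[0]:
    if cv2.contourArea(q)>300:
        e=cv2.fitEllipse(cv2.convexHull(q)+np.array([330,190]));print('lid',e,at(a,[e[0]],.066))
print('knob',at(a,[[542*k,340*k]],.106))
```

```text
mat [[0.55415775 0.28572527 0.004     ]
 [0.52726435 0.11340251 0.004     ]
 [0.35200429 0.1416186  0.004     ]
 [0.38074377 0.31700023 0.004     ]] [0.45354254 0.21443665 0.004     ] [0.17440869 0.17751687 0.17772077]
blue ((267.0120544433594, 300.89483642578125), (32.53200149536133, 32.4732780456543), 40.23636245727539) [[0.346, 0.0569, 0.028], [0.4108, 0.0088, 0.028], [0.3626, -0.0568, 0.028], [0.2989, -0.0084, 0.028]] [3.54553094e-01 1.56868050e-04 2.80000000e-02] [0.08072832 0.08141115 0.07999125]
blue ((275.01470947265625, 247.80882263183594), (23.15230941772461, 23.323806762695312), 30.963754653930664) [[0.476, 0.0287, 0.028], [0.5298, 0.0014, 0.028], [0.502, -0.0515, 0.028], [0.4489, -0.0239, 0.028]] [ 0.48918698 -0.01132205  0.028     ] [0.06024715 0.05977279 0.05988584]
lid ((375.9229736328125, 240.3668975830078), (67.58392333984375, 70.74217987060547), 134.56915283203125) [[ 0.51789603 -0.26175732  0.066     ]]
knob [[ 0.51738397 -0.26075327  0.106     ]]
```

View pics/c0.png

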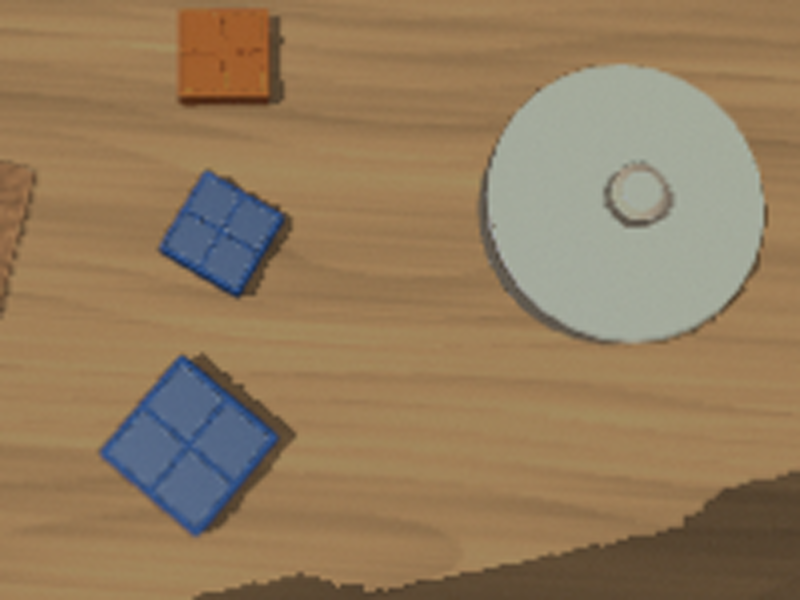

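The crop shows the small blue box at (223,232), 60 mm by measurement, so it is the target. The large blue one measures 80 mm and is excluded, as is the orange one at (224,57). The knob is at (639,192).

```bash
cat >> h.py <<'E'
from scipy.spatial.transform import Rotation as Ro
def go(p,yaw=None):
    s=state();R=Ro.from_rotvec(s['tool_rot']).as_matrix()
    d=R.T@(np.array(p)-s['tcp_pos'])*100; y=np.arctan2(R[1,1],R[0,1]);tw=0
    if yaw is not None: tw=-((yaw-y+np.pi/2)%np.pi-np.pi/2)
    print('t',round(float(s['time']),2),'tcp',np.round(s['tcp_pos'],4),'tilt',np.round(R[:,2],3),'yaw',round(float(y),3),'q',np.round(s['q'],2),'F',np.round(s['wrist_force'],1),'w',s['width'],s['grasp_force'],'\nmove',d.round(2),'twist',round(float(tw),3),'/+-pi')
E
python3 - <<'E'
from h import *
a=load('t0')
go([.5175,-.261,.18],np.radians(63));print(at(a,np.array([[210,172],[286,218],[237,296],[162,247]])/4+[220,190],.028),at(a,np.array([[180,100],[268,100],[180,12],[268,12]])/4+[220,190],.02))
E
```

```text
t 0.1 tcp [ 0.2068 -0.509   0.2087] tilt [-0.     0.001 -1.   ] yaw -1.185 q [-1.32  0.33 -0.19  1.05 -0.    1.44] F [-0.1 -0.3 -0.9] w 0.08529961294584396 0.0 
move [ 38.12 -11.29   2.89] twist 0.857 /+-pi
[[ 0.52702122 -0.0023992   0.028     ]
 [ 0.50021698 -0.05303634  0.028     ]
 [ 0.44833593 -0.02471572  0.028     ]
 [ 0.47654122  0.02508142  0.028     ]] [[ 0.57498057  0.02053616  0.02      ]
 [ 0.57863605 -0.03715759  0.02      ]
 [ 0.6347241   0.02467841  0.02      ]
 [ 0.63843103 -0.03373319  0.02      ]]
```

>>> arm_command([
  [38.1,-11.3,2.9,-2.285],
  [38.1,-11.3,2.9,-2.285],
  [38.1,-11.3,2.9,-2.285],
  [38.1,-11.3,2.9,-2.285],
  [38.1,-11.3,2.9,-2.285],
  [38.1,-11.3,2.9,-2.285],
  [38.1,-11.3,2.9,-2.285],
  [38.1,-11.3,2.9,-2.285],
  [38.1,-11.3,2.9,-2.285],
  [38.1,-11.3,2.9,-2.285],
  [38.1,-11.3,2.9,-2.285],
  [38.1,-11.3,2.9,-2.285],
  [38.1,-11.3,2.9,-2.285],
  [38.1,-11.3,2.9,-2.285],
  [38.1,-11.3,2.9,-2.285],
  [38.1,-11.3,2.9,-2.285],
], grip=0)

```text
time: 2.1
tcp_pos: [0.5175, -0.2615, 0.1804]
tool_rot: [0.734, 3.055, -0.0]
wrist_force: [-0.5, -0.1, 0.5]
width: 0.0857
grasp_force: 0.0
```

Run:
```python
from h import *
g=snap('wrist','w1');go([.5175,-.261,.074]);s=state();p=s['tcp_pos'];R=Ro.from_rotvec(s['tool_rot']).as_matrix()
print(proj(g,[[.5175,-.261,.106],p]),[p+R@np.array([0,sg*.043,zz]) for sg in(1,-1) for zz in(0,-.013)] and proj(g,[p+R@np.array([0,sg*.043,zz]) for sg in(1,-1) for zz in(0,-.013)]))
```

```text
t 2.15 tcp [ 0.5174 -0.2615  0.1804] tilt [-0.  0. -1.] yaw 1.099 q [-0.6   0.4  -0.16  1.01  0.   -0.12] F [-0.6 -0.3  0. ] w 0.08566811260395933 0.0 
move [ 0.02  0.05 10.64] twist 0.0 /+-pi
[[278.58585294 210.2733739 ]
 [277.75910823 249.36911483]] [[352.99743098 249.19732661]
 [358.47674506 259.31405695]
 [202.5549086  249.30086682]
 [196.97898678 259.42024156]]
```

View pics/w1.png

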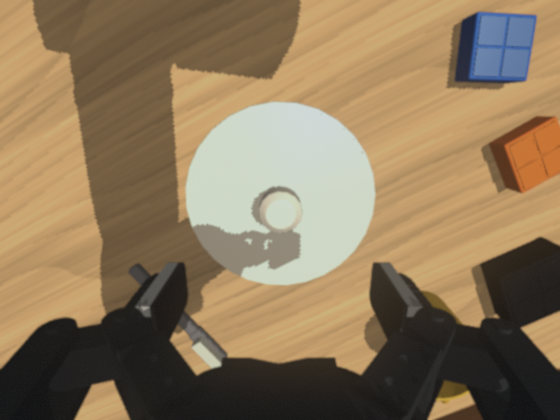

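The wrist view shows the knob at (281,211), within 2 px of my prediction, so the centring holds. The open fingertips, at about (186,265) and (373,265), sit about 13 mm behind the TCP, as stated. I'll descend to the knob and grip.

>>> arm_command([
  [0,0.1,4,0],
  [0,0.1,7,0],
  [0,0.1,9,0],
  [0,0.1,10.5,0],
  [0,0.1,11.1,0],
  [0,0.1,11.1,0],
  [0,0.1,11.1,0],
])

```text
time: 3.02
tcp_pos: [0.5185, -0.261, 0.0702]
tool_rot: [0.732, 3.054, -0.001]
wrist_force: [-0.5, -0.3, 0.0]
width: 0.0855
grasp_force: 0.0
```

>>> arm_command([
  [0,0,0,0],
  [0,0,0,0],
  [0,0,0,0],
  [0,0,0,0],
  [0,0,0,0],
  [0,0,0,0],
  [0,0,0,0],
  [0,0,0,0],
], grip=1)

```text
time: 4.03
tcp_pos: [0.5182, -0.2605, 0.0701]
tool_rot: [0.732, 3.054, 0.001]
wrist_force: [-0.8, 1.6, 4.9]
width: 0.033
grasp_force: 59.2
```

Run:
```python
from h import *
go([.4535,.2145,.2])
```

```text
t 4.03 tcp [ 0.5182 -0.2605  0.0701] tilt [ 0.001  0.    -1.   ] yaw 1.1 q [-0.59  0.51 -0.3   0.76  0.   -0.12] F [-0.8  1.6  4.9] w 0.03298877337891993 59.185576017480344 
move [ 27.3   39.41 -12.99] twist 0.0 /+-pi
```

>>> arm_command([
  [0,0,-0.5,0],
  [0,0,-1.5,0],
  [0,0,-3,0],
  [0,0,-5,0],
  [0,0,-8,0],
  [0,0,-11,0],
  [0,0,-13,0],
  [0,0,-13,0],
  [0,0,-13,0],
])

```text
time: 5.15
tcp_pos: [0.5175, -0.2604, 0.1988]
tool_rot: [-0.733, -3.054, -0.0]
wrist_force: [-0.2, 0.7, -4.9]
width: 0.0328
grasp_force: 60.0
```

Run:
```python
from h import *
g=snap('side','s1');go([.4535,.2145,.2]);cv2.imwrite('pics/s1c.png',cv2.resize(g['color'][60:260,180:440],(780,600),interpolation=cv2.INTER_CUBIC))
```

```text
t 5.2 tcp [ 0.5172 -0.2602  0.1984] tilt [-0.002  0.001 -1.   ] yaw 1.1 q [-0.59  0.39 -0.13  1.05 -0.   -0.12] F [ 0.1 -0.6 -3.8] w 0.03229686489461595 60.02377709839493 
move [27.21 39.41 -0.1 ] twist 0.0 /+-pi
```

View pics/s1c.png

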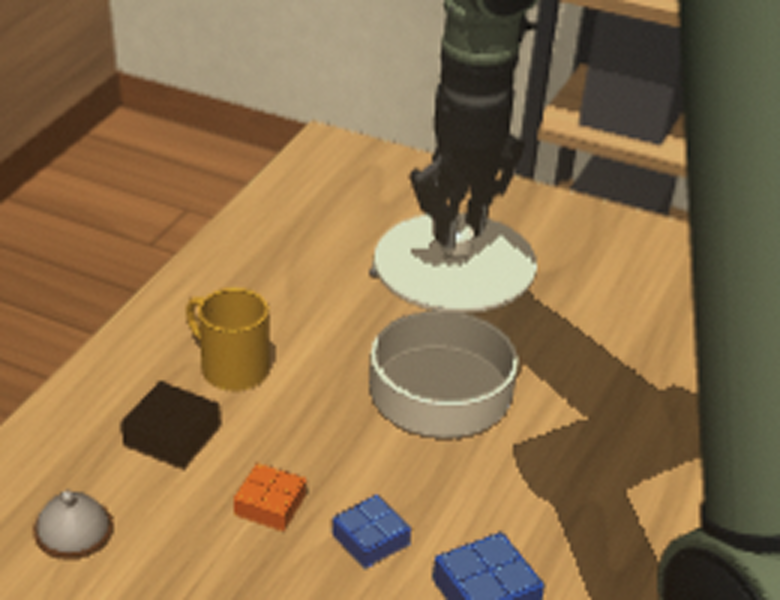

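The side view shows the lid hanging level in the gripper, above the open dish at (443,370). Next I carry it to the mat.

>>> arm_command([
  [1.5,2,0,0],
  [4.1,6,0,0],
  [7,10,0,0],
  [9.8,14,0,0],
  [12.6,18,0,0],
  [15.4,22,0,0],
  [18.2,26,0,0],
  [21,30,0,0],
  [23.5,34,0,0],
  [25.5,37,0,0],
  [26.8,38.7,0,0],
  [27.2,39.4,0,0],
  [27.2,39.4,0,0],
  [27.2,39.4,0,0],
  [27.2,39.4,0,0],
  [27.2,39.4,0,0],
])

```text
time: 7.2
tcp_pos: [0.4544, 0.2133, 0.1994]
tool_rot: [0.734, 3.054, -0.0]
wrist_force: [-0.6, 0.3, -3.5]
width: 0.0326
grasp_force: 60.3
```

Run:
```python
from h import *
go([.4535,.2145,.0221])
```

```text
t 7.2 tcp [0.4544 0.2133 0.1994] tilt [ 0. -0. -1.] yaw 1.099 q [ 0.29  0.25 -0.33  0.99 -0.    0.76] F [-0.6  0.3 -3.5] w 0.03264962818630487 60.304742858279496 
move [ 0.14  0.06 17.73] twist 0.0 /+-pi
```

Go down to about 6 mm above the mat, then feel the rest of the way slowly.

>>> arm_command([
  [0.1,0,3,0],
  [0.1,0,7,0],
  [0.1,0,11,0],
  [0.1,0,14,0],
  [0.1,0,16,0],
  [0.1,0,17,0],
  [0.1,0,17.1,0],
  [0.1,0,17.1,0],
  [0.1,0,17.2,0],
  [0.1,0,17.3,0],
  [0.1,0,17.4,0],
  [0.1,0,17.5,0],
  [0.1,0,17.6,0],
  [0.1,0,17.6,0],
])

```text
time: 8.95
tcp_pos: [0.4532, 0.2143, 0.0233]
tool_rot: [-0.733, -3.055, 0.0]
wrist_force: [-0.7, 0.2, -3.6]
width: 0.0327
grasp_force: 60.3
```

>>> arm_command([
  [0,0,0.05,0],
  [0,0,0.1,0],
  [0,0,0.1,0],
])

```text
time: 9.32
tcp_pos: [0.4533, 0.2143, 0.0224]
tool_rot: [0.733, 3.055, -0.0]
wrist_force: [0.2, -0.3, -2.8]
width: 0.0326
grasp_force: 60.4
```

>>> arm_command([
  [0,0,0.05,0],
  [0,0,0.1,0],
  [0,0,0.1,0],
])

```text
time: 9.7
tcp_pos: [0.4533, 0.2142, 0.0221]
tool_rot: [0.733, 3.055, -0.0]
wrist_force: [-3.0, -1.6, 6.6]
width: 0.0325
grasp_force: 61.4
```

>>> arm_command([
  [0,0,0.03,0],
  [0,0,0.06,0],
  [0,0,0.06,0],
])

```text
time: 10.07
tcp_pos: [0.4533, 0.2142, 0.0221]
tool_rot: [0.733, 3.054, -0.0]
wrist_force: [-4.9, -2.7, 12.1]
width: 0.0322
grasp_force: 62.0
```

The lid is on the mat. I ease the load and open.

>>> arm_command([
  [0,0,-0.07,0],
  [0,0,-0.07,0],
])

```text
time: 10.32
tcp_pos: [0.4533, 0.2142, 0.0221]
tool_rot: [0.733, 3.055, -0.0]
wrist_force: [-3.8, -2.0, 8.6]
width: 0.0324
grasp_force: 61.5
```

>>> arm_command([
  [0,0,0,0],
  [0,0,0,0],
  [0,0,0,0],
  [0,0,0,0],
  [0,0,0,0],
  [0,0,0,0],
  [0,0,0,0],
  [0,0,0,0],
], grip=0)

```text
time: 11.32
tcp_pos: [0.4533, 0.2143, 0.0215]
tool_rot: [-0.733, -3.055, -0.0]
wrist_force: [0.7, 0.4, -0.5]
width: 0.0855
grasp_force: 0.0
```

>>> arm_command([
  [0,0,-2,0],
  [0,0,-5,0],
  [0,0,-9,0],
  [0,0,-13,0],
  [0,0,-13,0],
  [0,0,-13,0],
])

```text
time: 12.08
tcp_pos: [0.4529, 0.2142, 0.151]
tool_rot: [-0.733, -3.055, 0.0]
wrist_force: [0.9, 0.0, -1.1]
width: 0.0853
grasp_force: 0.0
```

Run:
```python
from h import *
go([.4885,-.0125,.12],np.arctan2(.0537,.0272))
```

```text
t 12.07 tcp [0.4529 0.2142 0.151 ] tilt [-0. -0. -1.] yaw 1.1 q [ 0.29  0.29 -0.41  0.88 -0.    0.77] F [ 0.9  0.  -1.1] w 0.08532479342651869 0.0 
move [-13.46 -18.59   3.1 ] twist -0.002 /+-pi
```

>>> arm_command([
  [-3.4,-4.6,0,0],
  [-6.7,-9.3,0,0],
  [-10,-14,1,0],
  [-12.5,-17.5,2,0],
  [-13.5,-18.6,3,0],
  [-13.5,-18.6,3,0],
  [-13.5,-18.6,3,0],
  [-13.5,-18.6,3,0],
])

```text
time: 13.08
tcp_pos: [0.4893, -0.0114, 0.1217]
tool_rot: [0.729, 3.056, 0.0]
wrist_force: [-0.2, -0.5, -0.5]
width: 0.0856
grasp_force: 0.0
```

Run:
```python
from h import *
g=snap('wrist','w2');t=snap('top','t2');go([.4885,-.0125,.0])
m=cv2.inRange(cv2.cvtColor(g['color'],cv2.COLOR_BGR2HSV),(100,80,40),(125,255,255))
m=cv2.morphologyEx(m,cv2.MORPH_CLOSE,np.ones((5,5)))
for q in cv2.findContours(m,0,2)[0]:
    if cv2.contourArea(q)>800: r=cv2.minAreaRect(q);p=at(g,cv2.boxPoints(r),.028);print(r,p.round(4),p.mean(0),np.linalg.norm(np.diff(p,axis=0),axis=1))
im=np.zeros((600,800,3),np.uint8);im[:420,:400]=cv2.resize(g['color'],(400,300)).shape and cv2.copyMakeBorder(cv2.resize(g['color'],(400,300)),0,120,0,0,0)
im[:,400:]=cv2.resize(t['color'][190:340,140:240],(400,600));cv2.imwrite('pics/v2.png',im)
e=load('t0')
c=t['color'][190:300,320:430]; im[300:600,0:300]=cv2.resize(c,(300,300));cv2.imwrite('pics/v2.png',im)
```

```text
t 13.18 tcp [ 0.4894 -0.0117  0.1218] tilt [ 0.001 -0.    -1.   ] yaw 1.102 q [-0.17  0.3  -0.48  0.79  0.    0.29] F [-0.3 -0.4  0.6] w 0.08516814378308006 0.0 
move [ 0.05 -0.12 12.18] twist 0.0 /+-pi
((280.5, 201.5), (69.0, 69.0), 90.0) [[ 0.4491 -0.0206  0.028 ]
 [ 0.4749  0.0302  0.028 ]
 [ 0.5304  0.0043  0.028 ]
 [ 0.5029 -0.0499  0.028 ]] [ 0.48935156 -0.00900858  0.028     ] [0.05701227 0.06125498 0.06087209]
((211.9139404296875, 48.446712493896484), (113.62234497070312, 107.55645751953125), 5.19442892074585) [[ 0.366  -0.0611  0.028 ]
 [ 0.3055 -0.0144  0.028 ]
 [ 0.3499  0.0556  0.028 ]
 [ 0.4137  0.0143  0.028 ]] [ 0.35878743 -0.0014089   0.028     ] [0.07640491 0.08287778 0.07598394]
```

View pics/v2.png

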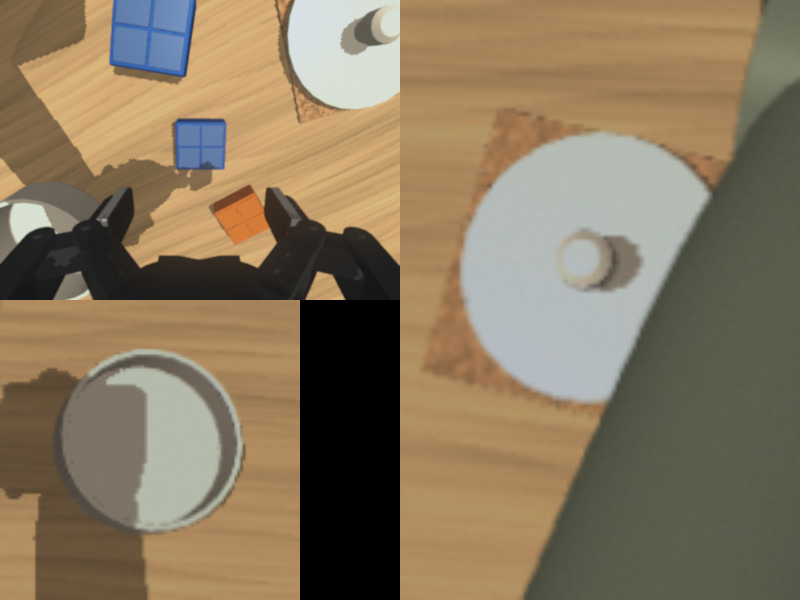

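The lid lies flat, knob up, on the mat; its knob is at about (585,260) in the right panel. The dish stands open in the lower left. The box is square to the fingers at (200,144), so I go down and grip it.

>>> arm_command([
  [0,0.05,3,0],
  [0,0.05,6,0],
  [0,0.05,8.5,0],
  [0,0.05,10.5,0],
  [0,0.05,11.6,0],
  [0,0.05,12.1,0],
  [0,0.05,12.1,0],
  [0,0.05,12.1,0],
])

```text
time: 14.18
tcp_pos: [0.4901, -0.0123, 0.0011]
tool_rot: [0.732, 3.054, 0.0]
wrist_force: [0.3, 0.4, 0.9]
width: 0.0855
grasp_force: 0.0
```

>>> arm_command([
  [0,0,0,0],
  [0,0,0,0],
  [0,0,0,0],
  [0,0,0,0],
  [0,0,0,0],
  [0,0,0,0],
], grip=1)

```text
time: 14.92
tcp_pos: [0.4923, -0.0147, 0.0057]
tool_rot: [0.733, 3.047, -0.005]
wrist_force: [-12.2, -5.6, 48.9]
width: 0.037
grasp_force: 58.8
```

>>> arm_command([
  [0,0,-0.5,0],
  [0,0,-2,0],
  [0,0,-5,0],
  [0,0,-9,0],
  [0,0,-13,0],
  [0,0,-15,0],
  [0,0,-15,0],
  [0,0,-15,0],
])

```text
time: 15.92
tcp_pos: [0.4888, -0.012, 0.1495]
tool_rot: [-0.732, -3.054, -0.0]
wrist_force: [-0.5, -0.8, -0.4]
width: -0.0001
grasp_force: 0.0
```

Run:
```python
from h import *
t=load('t2');hsv=cv2.cvtColor(t['color'],cv2.COLOR_BGR2HSV)
r=at(t,[[375,241.7],[320+57/300*110,190+141/300*110],[320+243/300*110,190+141/300*110],[375,190+50/300*110],[375,190+233/300*110]],.058);print(r.round(4))
g=snap('side','s3');go([.5175,-.261,.15]);cv2.imwrite('pics/s3c.png',cv2.resize(g['color'][60:260,180:440],(780,600),interpolation=cv2.INTER_CUBIC))
```

```text
[[ 0.5157 -0.2613  0.058 ]
 [ 0.5105 -0.1753  0.058 ]
 [ 0.5209 -0.3482  0.058 ]
 [ 0.6019 -0.2604  0.058 ]
 [ 0.4315 -0.2625  0.058 ]]
t 15.97 tcp [ 0.4885 -0.012   0.1492] tilt [-0.002  0.    -1.   ] yaw 1.1 q [-0.18  0.27 -0.44  0.87  0.    0.29] F [ 0.4 -0.1 -0.1] w 0.00046974000930827573 0.0 
move [-13.88 -20.88  -0.09] twist 0.0 /+-pi
```

View pics/s3c.png

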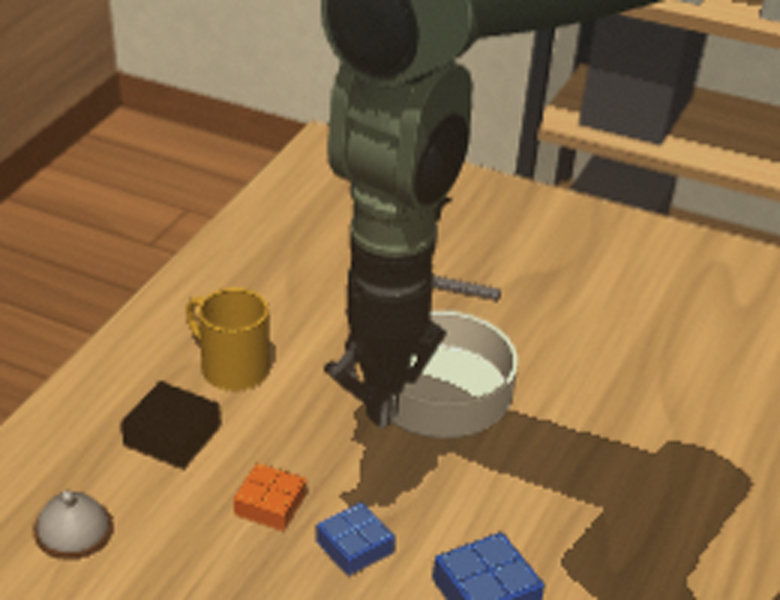

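The grasp missed. The width ran to 0 and the box slid about 1 cm, now at (356,538). The knob too was held at 33 mm rather than 36, so the fingertips must sit farther back from the TCP than I assumed. I'll compare open and shut fingers against the projected TCP and find the box again.

Run:
```python
from h import *
g=snap('wrist','w4')
```

>>> arm_command([
  [0,0,0,0],
  [0,0,0,0],
  [0,0,0,0],
  [0,0,0,0],
  [0,0,0,0],
  [0,0,0,0],
], grip=0)

```text
time: 16.77
tcp_pos: [0.4895, -0.0122, 0.1505]
tool_rot: [0.733, 3.055, -0.0]
wrist_force: [-0.0, -0.1, 1.2]
width: 0.0853
grasp_force: 0.0
```

Run:
```python
from h import *
g=load('w4');o=snap('wrist','w5');s=state();p=s['tcp_pos'];R=Ro.from_rotvec(s['tool_rot']).as_matrix()
cam=-cv2.Rodrigues(np.array(o['rvec']))[0].T@np.ravel(o['tvec']);print('cam in tool',R.T@(cam-p),'f',o['K'][0,0])
out=[]
for im,hw in((g,0),(o,.0425)):
    c=im['color'].copy()
    for k,z in enumerate((0,-.01,-.02,-.03)):
        for x in(.011,-.011):
            for sg in(1,-1):
                u=proj(im,p+R@np.array([x,sg*hw,z]))[0];cv2.circle(c,tuple(int(v) for v in u),2,[(0,0,255),(0,255,255),(0,255,0),(255,0,255)][k],-1)
    out.append(cv2.resize(c[180:420,80:480],(400,240)) if 0 else c[170:420,80:480])
cv2.imwrite('pics/v5.png',cv2.resize(np.vstack(out),(800,600*1) if 0 else (480,600)))
m=cv2.inRange(cv2.cvtColor(o['color'],cv2.COLOR_BGR2HSV),(100,80,40),(125,255,255))
m=cv2.morphologyEx(m,cv2.MORPH_CLOSE,np.ones((5,5)))
for q in cv2.findContours(m,0,2)[0]:
    if cv2.contourArea(q)>600: r=cv2.minAreaRect(q);b=at(o,cv2.boxPoints(r),.028);print(r,b.round(4).tolist(),b.mean(0),np.linalg.norm(np.diff(b,axis=0),axis=1))
```

```text
cam in tool [ 0.0746761   0.00044314 -0.16495942] f 315.19584526748855
((302.57220458984375, 193.6897735595703), (63.28160858154297, 62.50074005126953), 1.7899105548858643) [[0.5115, -0.0322, 0.028], [0.4586, -0.0027, 0.028], [0.4865, 0.0481, 0.028], [0.5413, 0.0216, 0.028]] [0.49947114 0.00867828 0.028     ] [0.06058038 0.057963   0.06086317]
((220.09857177734375, 49.76789093017578), (101.19669342041016, 106.53962707519531), 4.573921203613281) [[0.3674, -0.0603, 0.028], [0.2999, -0.0102, 0.028], [0.3432, 0.0595, 0.028], [0.4139, 0.0148, 0.028]] [0.35607859 0.00096646 0.028     ] [0.08400445 0.08205413 0.08363941]
```

View pics/v5.png

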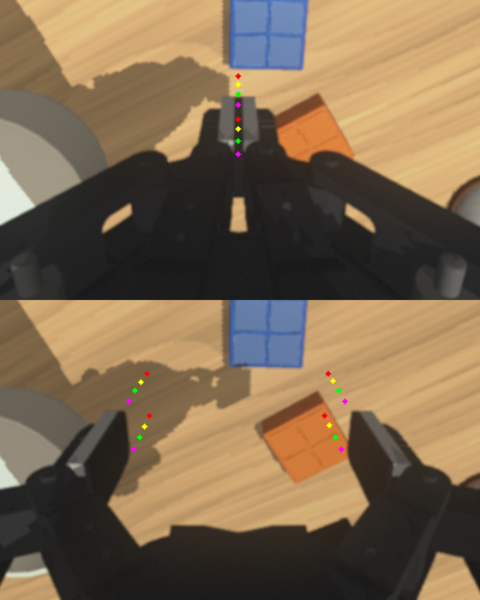

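Shut, the visible finger ends lie about 20 mm behind the TCP. Open, they are about 35 mm behind. That explains the miss: the fingers closed on the box's top. I'll grip about 20 mm lower. The box is now at about (0.499, 0.007) with yaw 61.5°.

Run:
```python
from h import *
go([.499,.007,.06],np.radians(61.5))
```

```text
t 16.82 tcp [ 0.4895 -0.0122  0.1505] tilt [ 0. -0. -1.] yaw 1.1 q [-0.18  0.27 -0.44  0.87  0.    0.29] F [0.1 0.2 1.5] w 0.08544216175428926 0.0 
move [0.03 2.14 9.05] twist 0.027 /+-pi
```

>>> arm_command([
  [0,2.1,0,0.03],
  [0,2.1,4,0.03],
  [0,2.1,8,0.03],
  [0,2.1,11,0.03],
  [0,2.1,13,0.03],
  [0,2.1,14,0.03],
  [0,2.1,14,0.03],
  [0,2.1,14,0.03],
])

```text
time: 17.82
tcp_pos: [0.4998, 0.0064, 0.0113]
tool_rot: [0.778, 3.042, 0.0]
wrist_force: [-0.0, -0.1, 0.1]
width: 0.0854
grasp_force: 0.0
```

Run:
```python
from h import *
go([.499,.007,-.019]);o=snap('wrist','w6')
m=cv2.inRange(cv2.cvtColor(o['color'],cv2.COLOR_BGR2HSV),(100,80,40),(125,255,255))
m=cv2.morphologyEx(m,cv2.MORPH_CLOSE,np.ones((5,5)))
for q in cv2.findContours(m,0,2)[0]:
    if cv2.contourArea(q)>600: r=cv2.minAreaRect(q);b=at(o,cv2.boxPoints(r),.028);print(r,b.mean(0),np.linalg.norm(np.diff(b,axis=0),axis=1))
```

```text
t 17.82 tcp [0.4998 0.0064 0.0113] tilt [ 0.001 -0.    -1.   ] yaw 1.07 q [-0.14  0.47 -0.57  0.53  0.    0.37] F [-0.  -0.1  0.1] w 0.08538933894775448 0.0 
move [0.11 0.01 3.03] twist 0.0 /+-pi
((280.5, 254.5), (113.0, 117.0), 90.0) [0.49813415 0.0089349  0.028     ] [0.05703622 0.06443384 0.06434053]
((105.0, 51.5), (103.0, 210.0), 90.0) [ 0.37386556 -0.01267947  0.028     ] [0.09250602 0.04163245 0.09931532]
```

>>> arm_command([
  [0.1,0,1.2,0],
  [0.1,0,2.2,0],
  [0.1,0,2.8,0],
  [0.1,0,3,0],
  [0.1,0,3,0],
])

```text
time: 18.5
tcp_pos: [0.4981, 0.007, -0.0197]
tool_rot: [-0.779, -3.043, 0.0]
wrist_force: [0.2, 0.5, 0.4]
width: 0.0851
grasp_force: 0.0
```

>>> arm_command([
  [0,0,0,0],
  [0,0,0,0],
  [0,0,0,0],
], grip=0.45)

```text
time: 18.88
tcp_pos: [0.4987, 0.007, -0.0189]
tool_rot: [0.778, 3.043, 0.0]
wrist_force: [-0.3, 0.3, 5.6]
width: 0.0589
grasp_force: 65.0
```

Gripped at 59 mm. I lift and check.

>>> arm_command([
  [0,0,-0.5,0],
  [0,0,-2,0],
  [0,0,-5,0],
  [0,0,-9,0],
  [0,0,-13,0],
  [0,0,-15,0],
  [0,0,-15,0],
  [0,0,-15,0],
], grip=1)

```text
time: 19.88
tcp_pos: [0.4975, 0.0071, 0.13]
tool_rot: [-0.778, -3.043, 0.0]
wrist_force: [0.2, 0.8, -1.8]
width: 0.059
grasp_force: 64.6
```

Run:
```python
from h import *
t=load('t2');g=t['color'];h=cv2.cvtColor(g,cv2.COLOR_BGR2GRAY)
go([.517,-.2615,.13])
```

```text
t 19.88 tcp [0.4975 0.0071 0.13  ] tilt [-0.001  0.    -1.   ] yaw 1.07 q [-0.13  0.3  -0.45  0.82 -0.    0.37] F [ 0.2  0.8 -1.8] w 0.05899221133672206 64.5631992816925 
move [-1.461e+01 -2.262e+01 -1.000e-02] twist 0.0 /+-pi
```

>>> arm_command([
  [-1.5,-2.3,0,0],
  [-4,-6.2,0,0],
  [-6.6,-10.2,0,0],
  [-9.2,-14.2,0,0],
  [-11.7,-18.1,0,0],
  [-13.6,-21,0,0],
  [-14.6,-22.6,0,0],
  [-14.6,-22.6,0,0],
  [-14.6,-22.6,0,0],
  [-14.6,-22.6,0,0],
  [-14.6,-22.6,0,0],
])

```text
time: 21.25
tcp_pos: [0.5178, -0.2604, 0.1307]
tool_rot: [0.776, 3.044, 0.0]
wrist_force: [0.2, -1.1, -0.8]
width: 0.0592
grasp_force: 64.6
```

Run:
```python
from h import *
go([.517,-.2615,-.013]);w=snap('wrist','w7');t=snap('side','s7')
cv2.imwrite('pics/v7.png',cv2.resize(np.vstack([w['color'][120:420],t['color'][80:230,200:480].repeat(2,0).repeat(2,1)]),(560,600)))
```

```text
t 21.25 tcp [ 0.5178 -0.2604  0.1307] tilt [ 0.  0. -1.] yaw 1.071 q [-0.59  0.44 -0.23  0.9   0.   -0.09] F [ 0.2 -1.1 -0.8] w 0.05922288719590097 64.58398103713989 
move [ 0.02 -0.14 14.37] twist 0.0 /+-pi
```

View pics/v7.png

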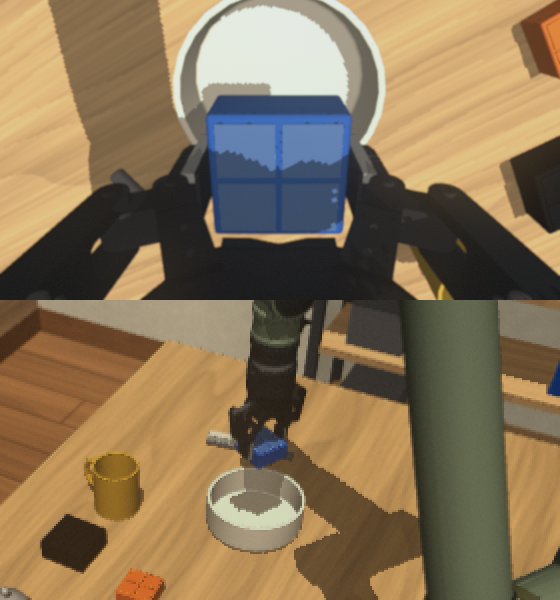

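The box is held square, at (279,165), centred above the dish. I lower it into the dish, slowly near the floor.

>>> arm_command([
  [0,-0.1,2,0],
  [0,-0.1,5,0],
  [0,-0.1,8,0],
  [0,-0.1,10.5,0],
  [0,-0.1,12.3,0],
  [0,-0.1,13.2,0],
  [0,-0.1,13.6,0],
  [0,-0.1,13.7,0],
  [0,-0.1,13.8,0],
  [0,-0.1,13.9,0],
  [0,-0.1,14,0],
  [0,-0.1,14.1,0],
  [0,-0.1,14.1,0],
])

```text
time: 22.98
tcp_pos: [0.5171, -0.2622, -0.0106]
tool_rot: [-0.778, -3.043, -0.0]
wrist_force: [-0.1, -0.2, -0.7]
width: 0.0588
grasp_force: 64.6
```

>>> arm_command([
  [0,0,0.05,0],
  [0,0,0.1,0],
  [0,0,0.15,0],
  [0,0,0.15,0],
])

```text
time: 23.48
tcp_pos: [0.5172, -0.2622, -0.0121]
tool_rot: [-0.778, -3.044, -0.0]
wrist_force: [-0.5, -0.4, -0.9]
width: 0.0589
grasp_force: 64.6
```

>>> arm_command([
  [0,0,0.05,0],
  [0,0,0.1,0],
  [0,0,0.1,0],
])

```text
time: 23.85
tcp_pos: [0.5172, -0.2623, -0.0129]
tool_rot: [0.778, 3.044, -0.0]
wrist_force: [-0.7, 0.1, 1.0]
width: 0.0588
grasp_force: 64.8
```

>>> arm_command([
  [0,0,0.05,0],
  [0,0,0.05,0],
])

```text
time: 24.1
tcp_pos: [0.5173, -0.2623, -0.0129]
tool_rot: [0.778, 3.043, -0.0]
wrist_force: [-1.8, 1.8, 6.1]
width: 0.0588
grasp_force: 65.5
```

>>> arm_command([
  [0,0,-0.03,0],
  [0,0,-0.03,0],
  [0,0,-0.03,0],
  [0,0,-0.03,0],
  [0,0,-0.03,0],
  [0,0,-0.03,0],
], grip=0)

```text
time: 24.85
tcp_pos: [0.5172, -0.2623, -0.0133]
tool_rot: [-0.779, -3.044, -0.0]
wrist_force: [-0.4, -0.1, 0.3]
width: 0.0853
grasp_force: 0.0
```

>>> arm_command([
  [0,0,-1,0],
  [0,0,-3,0],
  [0,0,-6,0],
  [0,0,-10,0],
  [0,0,-15,0],
  [0,0,-20,0],
  [0,0,-23,0],
  [-5,0,-23,0],
  [-10,0,-23,0],
  [-12,0,-23,0],
  [-12,0,-23,0],
  [-12,0,-23,0],
])

```text
time: 26.35
tcp_pos: [0.6217, -0.3194, 0.217]
tool_rot: [-0.778, -3.043, -0.0]
wrist_force: [-0.1, 0.7, 0.1]
width: 0.0852
grasp_force: 0.0
```

Run:
```python
from h import *
t=snap('top','t8');s=snap('side','s8');go([.5,-.2,.2])
cv2.imwrite('pics/v8.png',cv2.resize(np.vstack([t['color'][100:330,90:490],s['color'][100:350,120:520]]),(500,600)))
```

```text
t 26.45 tcp [ 0.6217 -0.3194  0.2174] tilt [-0.  0. -1.] yaw 1.07 q [-0.58  0.61  0.28  1.24 -0.   -0.08] F [-0.5 -0.   0.2] w 0.08508379581308202 0.0 
move [16.41  4.63  1.74] twist 0.0 /+-pi
```

View pics/v8.png

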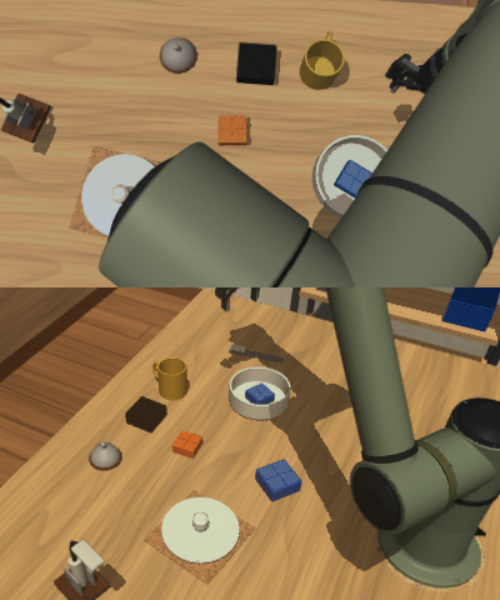

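The pill box lies flat in the dish at (260,395) and the lid sits knob up on the mat at (200,525). Everything else looks to be where it was, and the gripper is clear, so I hand the job in.

```bash
python3 -c "
from bench import *
print(finish_job())"
```

```text
the job is handed in; nothing more can be done
None
```

The job is handed in at about 26 s: the lid is knob up on the mat and the small blue pill box lies flat in the open dish; my first grasp missed, pressing down on the box with about 49 N at the wrist and sliding it about 2 cm before a lower grasp worked, and the last pictures show the mug, bell and brush undisturbed.

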